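Bring the orange-lidded screw jar to the front of the bench carousel

TASK

Gently spin the round jar carousel on the garage bench by pushing the black pegs on its rim, until the jar with the orange lid is at the front, in line with the yellow pointer, then leave it at rest there. Touch none of the jars or their cups: all five jars stay standing in them, and the other things on the bench stay where they are.

Things in the scene. Friction and masses are not known exactly. Their poses are not given: they have to be found in the camera images.
- jar_orange: THE WANTED JAR: closed clear screw jar, 45 mm across, 62 mm high, with an orange lid. Origin: centre of its underside, z up. It stands loose in one of the five cups on the round tray, its axis 68 mm from the tray centre; any of the five cups, in any direction, but at the start at least 20 degrees away from the pointer.
- jar_blue: the same jar with a blue lid, loose in another cup of the tray; origin at the centre of its underside. Not to be touched.
- jar_green: the same jar with a green lid, loose in another cup of the tray; origin at the centre of its underside. Not to be touched.
- jar_white: the same jar with a white lid, loose in another cup of the tray; origin at the centre of its underside. Not to be touched.
- jar_black: the same jar with a black lid, loose in another cup of the tray; origin at the centre of its underside. Not to be touched.
- base: fixed dark round foot of the carousel, bolted to the bench. Origin on the turning axis at bench level; its -x axis is the FRONT direction, along which the yellow pointer sticks out from under the tray (roughly, not exactly, towards the robot). It never moves during a run.
- front_mark (a point): point on top of the fixed yellow pointer, 12 mm above the bench and 170 mm from the turning axis, beyond the tray edge (the pointer, 50 mm wide and 12 mm thick, shows from under the tray at radius 140 mm and ends in a point at 230 mm). The jar is in front when the line from the tray centre through the jar points at this mark.
- tray_center (a point): turning axis at the height of the tray's upper surface, 45 mm above the bench. A flat grey 12 mm high hub cap (44 mm across) sits on it.
- tray (a joint): angle in rad by which the tray has turned since the start (0 at the start, whatever lies in front), growing counterclockwise as seen from above; turns endlessly both ways. The tray is a grey disc 280 mm across and 14 mm thick, upper surface 45 mm above the bench. Its bearing rubs (about 0.15 N m, some 1.2 N at a peg), so that it stops almost at once when the push ends and stays where it is left. Together with its pegs, cups and jars it weighs about 1.5 kg.
- cups: five shallow black ring cups (56 mm outer width, walls 10 mm high) with the hub cap, fixed to the tray, 72 degrees apart, centres 68 mm from the axis; the body's origin lies on the axis at bench level and it turns with the tray. Not to be touched.
- peg0 (a point): top centre of an upright black finger peg fixed on the tray rim: 16 mm across, 35 mm high, its top 80 mm above the bench, 126 mm from the axis. Five pegs 72 degrees apart, each midway between two cups; counted counterclockwise from above. Push a peg sideways to turn the tray.
- peg1 (a point): top centre of an upright black finger peg fixed on the tray rim: 16 mm across, 35 mm high, its top 80 mm above the bench, 126 mm from the axis. Five pegs 72 degrees apart, each midway between two cups; counted counterclockwise from above. Push a peg sideways to turn the tray.
- peg2 (a point): top centre of an upright black finger peg fixed on the tray rim: 16 mm across, 35 mm high, its top 80 mm above the bench, 126 mm from the axis. Five pegs 72 degrees apart, each midway between two cups; counted counterclockwise from above. Push a peg sideways to turn the tray.
- peg3 (a point): top centre of an upright black finger peg fixed on the tray rim: 16 mm across, 35 mm high, its top 80 mm above the bench, 126 mm from the axis. Five pegs 72 degrees apart, each midway between two cups; counted counterclockwise from above. Push a peg sideways to turn the tray.
- peg4 (a point): top centre of an upright black finger peg fixed on the tray rim: 16 mm across, 35 mm high, its top 80 mm above the bench, 126 mm from the axis. Five pegs 72 degrees apart, each midway between two cups; counted counterclockwise from above. Push a peg sideways to turn the tray.
- spray_can: bystander: loose blue spray can with a red cap, 64 mm across, 190 mm high, at the left of the bench; origin under its centre
- tape_measure: bystander: loose yellow and black tape measure, about 76 x 40 x 65 mm, at the right of the bench; origin under its centre
- screwdriver: bystander: loose screwdriver lying at the near left of the bench; origin under it, about mid-length
- screw_bin: bystander: loose red open bin, 110 x 90 x 50 mm, at the right of the bench; origin under its centre
There are look-alikes about, which are no part of the job. Leave any purple look-alike of the jar_orange alone.

How it is judged:
By the outcome, as a careful person would: the job done as asked, in the order asked, and still so for the second after the job is handed in, with the robot touching nothing.
It also fails if it takes over 69 s, if anything falls off the work surface, if the arm or the gripper's body presses on something with over 40 N, if the wrist force passes 120 N, or if a joint passes its speed limit or range.

ROBOT

A 6-joint arm with a two-finger parallel gripper is mounted at the origin on the work surface. World frame = base frame: x ahead of the robot, y to its left, z up, the work surface at z = 0. Lengths are in m, angles in rad, forces in N, time in s.
With the tool pointing down it reaches from about 0.375 to 0.975 m from the base axis. Payload 3.8 kg.
Tool frame: the origin (TCP) lies at the very end of the fingers, on their centre line; the grasp point (between the pads) lies 19 mm behind it; z points along the fingers, y is the line along which they close (so a half turn about z gives the same grasp; the last joint's range is limited). The gripper opens to 85 mm and grips with 20 to 120 N. Pads are 22 mm wide; open, the fingers measure 114 mm over their backs; the gripper's body (76 mm by 85 mm) begins 54 mm behind the grasp point. The pads swing forward as they close: fully open they stand 13 mm farther back than shut.
Start: joints at [1.193, 0.264, 1.604, -0, 1.274, -0.037], TCP at [0.226, 0.636, 0.231] pointing down, gripper open.
Joint ranges: [-2.63, 2.63], [-0.94, 2.18], [0.31, 2.57], [-1.31, 4.45], [0, 2.66], [-2.55, 2.55]. Speed limits (rad/s): [2.57, 2.57, 3.14, 3.14, 3.14, 3.14].

INTERFACE

Orientations are given as a rotation vector (axis times angle).
In Python, from workcell import read_state, read_camera, calibration, finish_job gives the robot as it stands.
- The arm moves only by the tool step_arm, never from a script. Its argument "commands" is a list of rows, each an object of numbers: "fingers": the gripper's target within -1 to 1 (shut at 1, half-way at 0, fully open at -1); "dx", "dy", "dz": the shift along the tool's x, y, z in m; "roll": the turn about the tool's z in degrees. In form: [{"fingers": .., "dx": .., "dy": .., "dz": .., "roll": ..}, ...]. A call has 1 to 8 rows; each row is the pose to reach, as a shift and turn from the pose commanded when the call began, along the tool's axes at that moment; what a row does not reach only later rows make up. A row lasts 1/8 s, in which the tool goes at most 62.5 mm and 10.7 degrees, less where a joint would pass 70% of its speed; a pose out of reach is approached as far as the arm can. A call with a gripper value outside its range is refused whole. The fingers move at their own pace and stop on an object; "squeeze" is the grip in N (left out, the last holds). Time passes only in rows, so rows that repeat a pose let the fingers close. It gives the time, the measured TCP pose, the force, the opening and the grip force at its end, in the units of the state.
- read_state(): the state, without advancing time (a new reading comes with each control period).
- read_camera(name): name is "scene" or "top" or "wrist"; returns (picture, depth): 400x640x3 uint8, blue, green, red; 400x640 float32, m along the optical axis (not along the pixel's ray), 0 where there is no reading.
- calibration(name): a dict with "intrinsics" (3x3 intrinsics, pixels), "world_to_cam" (4x4, takes a point from world to camera coordinates). Camera axes: x right, y up, looking along -z (the intrinsics and any distortion apply to the point x, -y, -z); pixel columns grow to the right and rows downward; lengths in m; the calibration is good to about 2 mm. A picture is of the moment at which its call begins: read the wrist's pose just before it. calibration takes no time and is no camera call; for the wrist camera it gives the pose at the moment of the call.
- finish_job(): hands the job in; it is judged then, once.
The state is a dict: "time": time; "q": joint angles; "joint_vel": joint speeds; "joint_torque": joint torques, N m; "tool_pos": TCP position; "tcp_rot": TCP orientation; "wrist_force": force on the tool from outside, world axes, zero at the start; "torque": the same for the moment, N m; "width": opening from 0.0 (shut) to 1.0 (fully open); "grip_force": force on a finger pad.
Only numpy, scipy, OpenCV 4.12 (cv2) and the standard library are available. Lean on these libraries where they do the work, as an engineer would, in place of code of your own. Each camera call takes 0.05 s, during which the arm holds its last target. There are 200 camera calls.

## Working session

There is one attempt and no reset: what is moved stays moved. The work goes in short steps, Python scripts to look and compute and a tool call to move; the robot and the scene stay as the last step left them, time stands still between calls to the robot, and variables do not carry over. Pictures are saved under pics/ and viewed, at most 10 in all, crops included, and the job is handed in when it is done.

Besides the shell and the picture viewer there is one more tool, called after "Emit:" as name(argument=value, ...) on one line, values as JSON. step_arm: Moves the arm, as the interface text tells. Its arguments: {"type":"object","properties":{"commands":{"type":"array","items":{"type":"object","properties":{"fingers":{"type":"number"},"dx":{"type":"number"},"dy":{"type":"number"},"dz":{"type":"number"},"roll":{"type":"number"}}}},"squeeze":{"type":"number"}},"required":["commands"]}

```bash
mkdir -p pics; ls; python3 - <<'E'
from workcell import *
import cv2
s=read_state();print(s['time'],s['tool_pos'],s['tcp_rot'],s['width'])
for n in("top","scene"):
    p,d=read_camera(n);cv2.imwrite(f'pics/{n}0.png',p)
    c=calibration(n);print(n,c)
E
```

```text
pics
0.0 [0.22532853 0.63550492 0.2299481 ] [-0.5326393  -3.09561218  0.00347134] 0.9978839969397693
top {'intrinsics': array([[372.52092833,   0.        , 309.86077806],
       [  0.        , 372.52092833, 202.44043563],
       [  0.        ,   0.        ,   1.        ]]), 'world_to_cam': array([[ 0.02620688, -0.99965585, -0.00117574,  0.00820891],
       [ 0.97836376,  0.0254072 ,  0.20532613, -0.49236696],
       [-0.2052256 , -0.00653126,  0.9786929 , -1.11599997],
       [ 0.        ,  0.        ,  0.        ,  1.        ]])}
scene {'intrinsics': array([[490.32198097,   0.        , 318.56437531],
       [  0.        , 490.32198097, 200.11590338],
       [  0.        ,   0.        ,   1.        ]]), 'world_to_cam': array([[ 0.70462153,  0.70954519,  0.00735728, -0.37383072],
       [-0.55176859,  0.54136154,  0.63441241,  0.23043621],
       [ 0.44616133, -0.45108016,  0.77295974, -1.81889818],
       [ 0.        ,  0.        ,  0.        ,  1.        ]])}
```

View pics/top0.png

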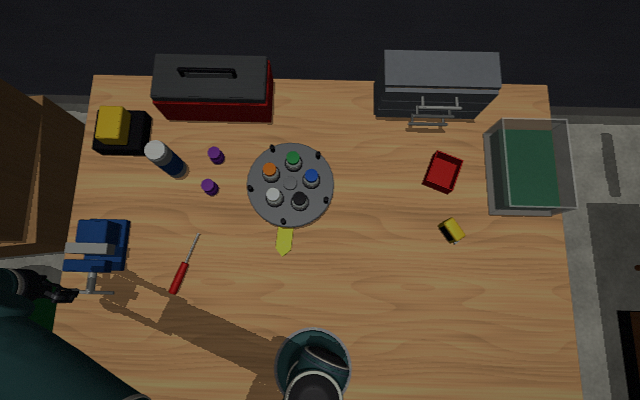

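View pics/scene0.png

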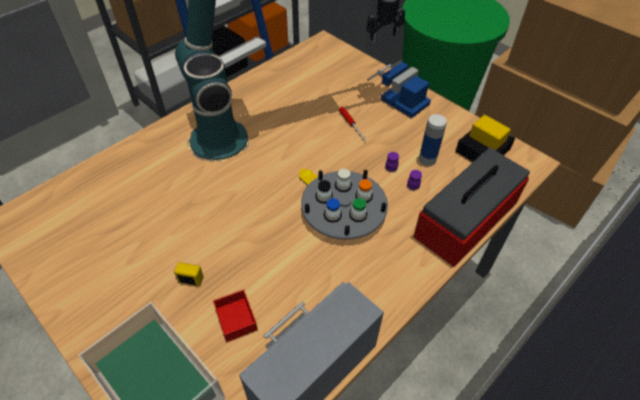

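The top view shows the tray at about (290,185), with the orange lid at (270,171), white (274,196), black (300,200), blue (312,178) and green (293,158). The yellow pointer is at (285,240). The purple look-alikes at (216,155) and (209,187) stand off the tray. The only jar with an orange lid is the one at (270,171). I'll measure it and check it in a crop.

```bash
cat > h.py <<'E'
from workcell import *
import cv2, numpy as np
def ray(n,u,v,z):
    c=calibration(n);K=c['intrinsics'];M=c['world_to_cam'];R=M[:3,:3];t=M[:3,3]
    d=np.linalg.inv(K)@[u,v,1];d=R.T@np.array([d[0],-d[1],-d[2]]);o=-R.T@t
    return (o+d*(z-o[2])/d[2])[:2]
def blobs(p,lo,hi,box=None,amin=15):
    h=cv2.cvtColor(p,cv2.COLOR_BGR2HSV);m=cv2.inRange(h,lo,hi)
    if box:
        k=np.zeros_like(m);x0,y0,x1,y1=box;k[y0:y1,x0:x1]=255;m&=k
    n,_,st,ce=cv2.connectedComponentsWithStats(m)
    return [(st[i,4],ce[i]) for i in range(1,n) if st[i,4]>=amin],m
def measure(p):
    B=(235,130,345,265);r={}
    # grey tray outline -> ellipse centre (upper surface)
    cs=[]
    h=cv2.cvtColor(p,cv2.COLOR_BGR2HSV)
    for n,lo,hi,z in(('orange',(8,150,90),(20,255,255),.107+.0),('green',(50,120,40),(85,255,255),.107),('blue',(105,130,60),(125,255,255),.107),('pointer',(22,150,90),(35,255,255),.012)):
        b,_=blobs(p,lo,hi,B)
        if b: a,c=max(b,key=lambda q:q[0]);r[n]=(a,c.round(1),ray('top',*c,z))
    return r
E
python3 - <<'E'
from h import *
p=cv2.imread('pics/top0.png')
for k,v in measure(p).items():print(k,v)
b,m=blobs(p,(0,0,0),(179,255,45),(235,130,345,235),6)
for a,c in b:print('dark',a,c.round(1),ray('top',*c,.065).round(4))
h=cv2.cvtColor(p,cv2.COLOR_BGR2HSV)
print(h[185,290],h[215,285],h[120:124,290].tolist())
m=cv2.inRange(h,(0,0,50),(179,70,140));k=np.zeros_like(m);k[130:240,235:345]=255
cs,_=cv2.findContours(m&k,0,1);c=max(cs,key=cv2.contourArea);hl=cv2.convexHull(c)[:,0]
q=np.array([ray('top',*x,.045) for x in hl.astype(float)])
A=np.c_[2*q,np.ones(len(q))];s=np.linalg.lstsq(A,(q**2).sum(1),rcond=None)[0]
print('tray circle',s[:2],np.sqrt(s[2]+s[0]**2+s[1]**2))
cv2.imwrite('pics/c1.png',cv2.resize(p[135:265,210:350],None,fx=4.5,fy=4.5,interpolation=2))
E
```

```text
orange (np.int32(130), array([269. , 168.5]), array([0.58243829, 0.14746878]))
green (np.int32(131), array([292.6, 157.1]), array([0.62051103, 0.07714355]))
blue (np.int32(134), array([311. , 174.8]), array([0.56575904, 0.01960405]))
pointer (np.int32(391), array([283.8, 239.9]), array([0.37646035, 0.10064986]))
dark 29 [272.1 148.3] [0.6625 0.146 ]
dark 29 [317.7 155. ] [6.437e-01 2.000e-04]
dark 6 [285.  162.5] [0.6162 0.103 ]
dark 12 [293.2 163.1] [0.6149 0.0771]
dark 39 [294.5 168.8] [0.5961 0.0721]
dark 41 [273.3 179.2] [0.5606 0.1374]
dark 47 [312.3 184.7] [0.546  0.0148]
dark 32 [250.2 188.2] [0.5297 0.2084]
dark 184 [299.6 199.5] [0.4974 0.0531]
dark 48 [276.1 202.8] [0.4852 0.1255]
dark 28 [325.6 199.8] [ 0.4986 -0.0277]
dark 28 [283.  221.1] [0.4285 0.1018]
[105   6  89] [120   5  93] [[15, 123, 141], [15, 125, 141], [15, 126, 144], [16, 124, 144]]
tray circle [0.5526598  0.08594101] 0.1384057507118605
```

View pics/c1.png

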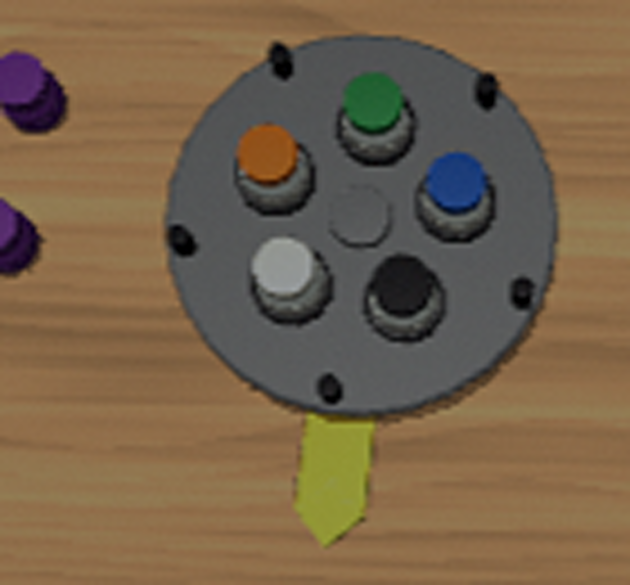

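The crop confirms the orange jar at (267,152) in the crop.

- **Centre:** the peg mean and the tray circle agree on (0.5526, 0.0858).
- **Orange jar:** radius 68 mm, bearing 64.2°.
- **Pointer:** bearing 175.2°, so the tray has to turn about +111° (CCW).

I'll push the peg at 28.7° with shut fingers, starting at about 8° and radius 0.13, i.e. (0.681, 0.104).

Emit:
step_arm(commands=[{"fingers": 1,"dx": -0.02,"dy": -0.012,"dz": 0},{"fingers": 1,"dx": -0.06,"dy": -0.035,"dz": 0},{"fingers": 1,"dx": -0.11,"dy": -0.063,"dz": 0},{"fingers": 1,"dx": -0.16,"dy": -0.092,"dz": 0},{"fingers": 1,"dx": -0.21,"dy": -0.12,"dz": 0},{"fingers": 1,"dx": -0.26,"dy": -0.149,"dz": 0},{"fingers": 1,"dx": -0.31,"dy": -0.178,"dz": 0},{"fingers": 1,"dx": -0.36,"dy": -0.206,"dz": 0}], squeeze=30)

```text
invalid input
```

Emit:
step_arm(commands=[{"fingers": 1,"dx": -0.05,"dy": -0.028,"roll": -3},{"fingers": 1,"dx": -0.1,"dy": -0.057,"roll": -6},{"fingers": 1,"dx": -0.15,"dy": -0.086,"roll": -10},{"fingers": 1,"dx": -0.2,"dy": -0.115,"roll": -14},{"fingers": 1,"dx": -0.23,"dy": -0.132,"roll": -18},{"fingers": 1,"dx": -0.247,"dy": -0.142,"roll": -19.5},{"fingers": 1,"dx": -0.247,"dy": -0.142,"roll": -19.5},{"fingers": 1,"dx": -0.247,"dy": -0.142,"roll": -19.5}])

```text
invalid input
```

```bash
python3 - <<'E'
from h import *
from scipy.spatial.transform import Rotation as R
s=read_state();print(s['time'],s['tool_pos'],s['width']);print(R.from_rotvec(s['tcp_rot']).as_matrix().round(3))
p,_=read_camera('wrist');cv2.imwrite('pics/w1.png',p)
E
```

```text
0.1 [0.22536076 0.63553805 0.23006185] 1.000969800219873
[[-0.942  0.334 -0.001]
 [ 0.334  0.942 -0.002]
 [ 0.    -0.002 -1.   ]]
```

View pics/w1.png

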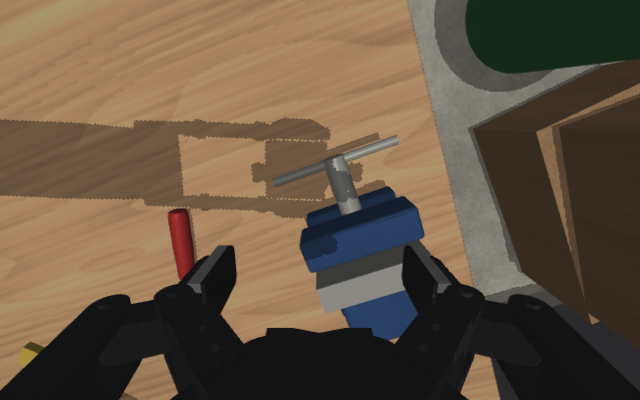

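The arm hasn't moved: the wrist view still shows the vise (360,240) under the open fingers. Both moves were refused, probably because each row needs all five fields.

Emit:
step_arm(commands=[{"fingers": 1,"dx": -0.02,"dy": -0.012,"dz": 0,"roll": 0},{"fingers": 1,"dx": -0.06,"dy": -0.035,"dz": 0,"roll": 0},{"fingers": 1,"dx": -0.11,"dy": -0.063,"dz": 0,"roll": 0},{"fingers": 1,"dx": -0.16,"dy": -0.092,"dz": 0,"roll": 0},{"fingers": 1,"dx": -0.21,"dy": -0.12,"dz": 0,"roll": 0},{"fingers": 1,"dx": -0.26,"dy": -0.149,"dz": 0,"roll": 0},{"fingers": 1,"dx": -0.31,"dy": -0.178,"dz": 0,"roll": 0},{"fingers": 1,"dx": -0.36,"dy": -0.206,"dz": 0,"roll": 0}], squeeze=30)

```text
time: 1.15
tool_pos: [0.4971, 0.3188, 0.2313]
tcp_rot: [0.534, 3.096, -0.001]
wrist_force: [0.1, 0.5, 0.0]
width: -0.002
grip_force: 0.0
```

Emit:
step_arm(commands=[{"fingers": 1,"dx": -0.05,"dy": -0.028,"dz": 0,"roll": -3},{"fingers": 1,"dx": -0.1,"dy": -0.057,"dz": 0,"roll": -6},{"fingers": 1,"dx": -0.15,"dy": -0.086,"dz": 0,"roll": -10},{"fingers": 1,"dx": -0.2,"dy": -0.115,"dz": 0,"roll": -14},{"fingers": 1,"dx": -0.23,"dy": -0.132,"dz": 0,"roll": -18},{"fingers": 1,"dx": -0.247,"dy": -0.142,"dz": 0,"roll": -19.5},{"fingers": 1,"dx": -0.247,"dy": -0.142,"dz": 0,"roll": -19.5},{"fingers": 1,"dx": -0.247,"dy": -0.142,"dz": 0,"roll": -19.5}])

```text
time: 2.15
tool_pos: [0.6806, 0.1052, 0.2311]
tcp_rot: [-0.002, -3.141, -0.0]
wrist_force: [-0.1, -0.4, 0.9]
width: -0.002
grip_force: 0.0
```

```bash
python3 - <<'E'
from h import *
from scipy.spatial.transform import Rotation as R
s=read_state();print(s['time'],s['tool_pos'],s['width']);print(R.from_rotvec(s['tcp_rot']).as_matrix().round(3))
p,_=read_camera('wrist');cv2.imwrite('pics/w2.png',p)
E
```

```text
2.15 [0.68059266 0.10521834 0.23109877] -0.002258656452153529
[[-1.     0.001 -0.001]
 [ 0.001  1.     0.   ]
 [ 0.001  0.    -1.   ]]
```

View pics/w2.png

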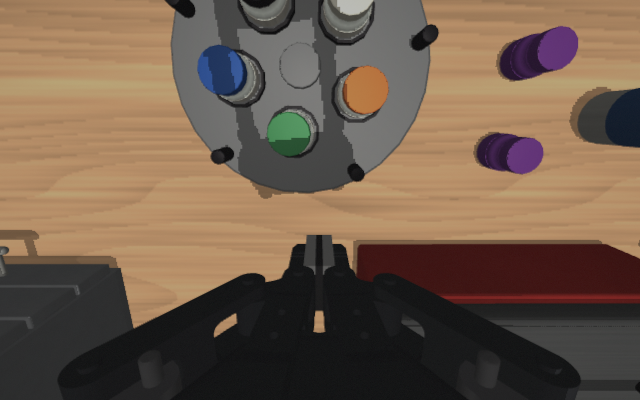

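The wrist view shows the shut fingers over the rim gap. The green lid is at (290,133), the orange lid at (365,90) and the peg to push at (355,172). A red toolbox (500,270) lies behind, so I'll check how far away it is before going down.

```bash
python3 - <<'E'
from h import *
p,d=read_camera('top')
c=calibration('top');K=c['intrinsics'];M=c['world_to_cam']
v,u=np.mgrid[0:400,0:640];X=(u-K[0,2])/K[0,0]*d;Y=(v-K[1,2])/K[1,1]*d
P=np.stack([X,-Y,-d],-1).reshape(-1,3);W=((P-M[:3,3])@M[:3,:3]).reshape(400,640,3)
h=W[...,2]
for nm,(x0,y0,x1,y1) in {'toolbox':(150,50,276,122),'cab':(370,45,502,135),'purple':(200,145,226,197),'can':(142,138,190,180)}.items():
    w=W[y0:y1,x0:x1].reshape(-1,3);w=w[(w[:,2]>.03)&(w[:,2]<.5)]
    print(nm,np.percentile(w,[1,99],axis=0).round(3).tolist())
E
```

```text
toolbox [[0.644, 0.108, 0.037], [0.928, 0.513, 0.488]]
cab [[0.739, -0.558, 0.039], [0.932, -0.188, 0.203]]
purple [[0.519, 0.315, 0.031], [0.663, 0.364, 0.066]]
can [[0.573, 0.435, 0.032], [0.689, 0.573, 0.193]]
```

The toolbox is too near for comfort, so I'll push the peg at 100.6° instead, in the free area. I start at 80°, (0.575, 0.214).

Emit:
step_arm(commands=[{"fingers": 1,"dx": 0.03,"dy": 0.03,"dz": 0,"roll": 0},{"fingers": 1,"dx": 0.07,"dy": 0.07,"dz": 0,"roll": 0},{"fingers": 1,"dx": 0.1,"dy": 0.105,"dz": 0,"roll": 0},{"fingers": 1,"dx": 0.105,"dy": 0.109,"dz": 0.02,"roll": 0},{"fingers": 1,"dx": 0.105,"dy": 0.109,"dz": 0.05,"roll": 0},{"fingers": 1,"dx": 0.105,"dy": 0.109,"dz": 0.08,"roll": 0},{"fingers": 1,"dx": 0.105,"dy": 0.109,"dz": 0.1,"roll": 0},{"fingers": 1,"dx": 0.105,"dy": 0.109,"dz": 0.1,"roll": 0}])

```text
time: 3.25
tool_pos: [0.5748, 0.2136, 0.1287]
tcp_rot: [-0.001, -3.137, 0.003]
wrist_force: [-0.1, 1.4, -0.7]
width: -0.002
grip_force: 0.0
```

Emit:
step_arm(commands=[{"fingers": 1,"dx": 0,"dy": 0,"dz": 0.02,"roll": 0},{"fingers": 1,"dx": 0,"dy": 0,"dz": 0.04,"roll": 0},{"fingers": 1,"dx": 0,"dy": 0,"dz": 0.06,"roll": 0},{"fingers": 1,"dx": 0,"dy": 0,"dz": 0.072,"roll": 0},{"fingers": 1,"dx": 0,"dy": 0,"dz": 0.072,"roll": 0},{"fingers": 1,"dx": 0,"dy": 0,"dz": 0.072,"roll": 0}])

```text
time: 4.0
tool_pos: [0.577, 0.2146, 0.0597]
tcp_rot: [0.001, 3.141, 0.0]
wrist_force: [-0.1, -0.4, 0.9]
width: 0.002
grip_force: 0.0
```

```bash
python3 - <<'E'
from h import *
a=np.radians(np.arange(80,206,3));c=[.5526,.0858]
s=read_state();t=s['tool_pos'];print(s['time'],t,s['wrist_force'])
for i in range(0,len(a)-1,8):
    r=np.c_[c[0]+.13*np.cos(a),c[1]+.13*np.sin(a)];b=r[i]
    print(np.degrees(a[i]).round(),[( round(-(x-b[0]),3),round(y-b[1],3)) for x,y in r[i+1:i+9]])
p,_=read_camera('top');print(measure(p))
cv2.imwrite('pics/c2.png',cv2.resize(p[125:275,200:350],None,fx=4,fy=4,interpolation=2))
E
```

```text
4.0 [0.57697459 0.21455042 0.05973599] [-0.09019756 -0.41703184  0.93039084]
80.0 [(np.float64(0.007), np.float64(0.001)), (np.float64(0.014), np.float64(0.002)), (np.float64(0.02), np.float64(0.002)), (np.float64(0.027), np.float64(0.002)), (np.float64(0.034), np.float64(0.001)), (np.float64(0.041), np.float64(0.001)), (np.float64(0.047), np.float64(-0.0)), (np.float64(0.054), np.float64(-0.002))]
104.0 [(np.float64(0.007), np.float64(-0.002)), (np.float64(0.013), np.float64(-0.004)), (np.float64(0.019), np.float64(-0.006)), (np.float64(0.026), np.float64(-0.009)), (np.float64(0.032), np.float64(-0.012)), (np.float64(0.037), np.float64(-0.016)), (np.float64(0.043), np.float64(-0.02)), (np.float64(0.049), np.float64(-0.024))]
128.0 [(np.float64(0.005), np.float64(-0.004)), (np.float64(0.01), np.float64(-0.009)), (np.float64(0.015), np.float64(-0.014)), (np.float64(0.02), np.float64(-0.019)), (np.float64(0.024), np.float64(-0.024)), (np.float64(0.028), np.float64(-0.03)), (np.float64(0.031), np.float64(-0.035)), (np.float64(0.035), np.float64(-0.041))]
152.0 [(np.float64(0.003), np.fl
[... 315 characters left out ...]
oat64(0.0), np.float64(-0.007)), (np.float64(0.0), np.float64(-0.014)), (np.float64(-0.0), np.float64(-0.02)), (np.float64(-0.001), np.float64(-0.027)), (np.float64(-0.002), np.float64(-0.034)), (np.float64(-0.004), np.float64(-0.041)), (np.float64(-0.005), np.float64(-0.047)), (np.float64(-0.008), np.float64(-0.054))]
200.0 [(np.float64(-0.002), np.float64(-0.006))]
{'orange': (np.int32(109), array([269.9, 168.5]), array([0.58242322, 0.14466433])), 'green': (np.int32(133), array([292.6, 157.2]), array([0.62025186, 0.07709302])), 'blue': (np.int32(134), array([311. , 174.8]), array([0.56575904, 0.01960405])), 'pointer': (np.int32(395), array([283.8, 239.8]), array([0.3767739 , 0.10089887]))}
```

View pics/c2.png

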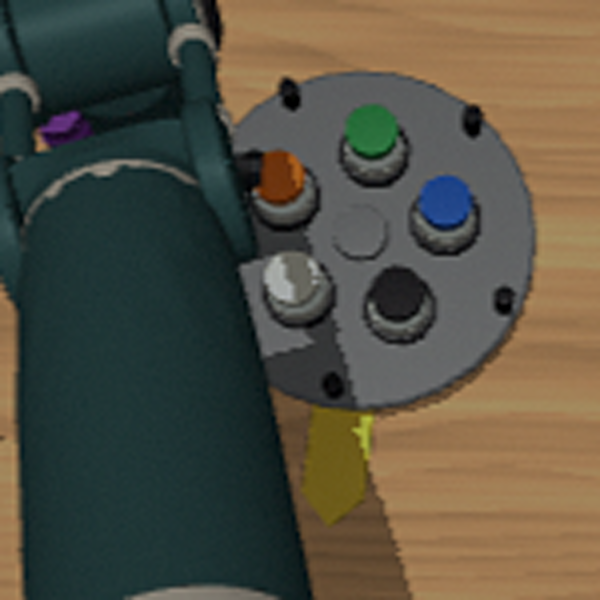

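The crop shows the fingers down between the orange jar (280,178) and the hidden peg, and the tray unmoved. I start pushing along the arc.

Emit:
step_arm(commands=[{"fingers": 1,"dx": 0.005,"dy": 0,"dz": 0,"roll": 0},{"fingers": 1,"dx": 0.01,"dy": 0.001,"dz": 0,"roll": 0},{"fingers": 1,"dx": 0.015,"dy": 0.001,"dz": 0,"roll": 0},{"fingers": 1,"dx": 0.02,"dy": 0.002,"dz": 0,"roll": 0},{"fingers": 1,"dx": 0.025,"dy": 0.002,"dz": 0,"roll": 0},{"fingers": 1,"dx": 0.03,"dy": 0.002,"dz": 0,"roll": 0},{"fingers": 1,"dx": 0.035,"dy": 0.001,"dz": 0,"roll": 0},{"fingers": 1,"dx": 0.041,"dy": 0.001,"dz": 0,"roll": 0}])

```text
time: 5.05
tool_pos: [0.5354, 0.2153, 0.0595]
tcp_rot: [0.001, 3.141, 0.0]
wrist_force: [1.6, -0.5, -0.2]
width: -0.002
grip_force: 0.6
```

```bash
cat > ang.py <<'E'
from h import *
s=read_state();print(s['time'],s['tool_pos'].round(4),s['wrist_force'].round(1))
t=s['tool_pos'];print('pusher',np.degrees(np.arctan2(t[1]-.0858,t[0]-.5526)).round(1),np.hypot(t[1]-.0858,t[0]-.5526).round(3))
p,_=read_camera('top')
for k,(a,u,w) in measure(p).items():
    d=w-[.5526,.0858];print(k,a,u,'ang',np.degrees(np.arctan2(d[1],d[0])).round(1),'r',np.hypot(*d).round(3))
b,m=blobs(p,(0,0,0),(179,255,45),(235,130,345,235),15)
for a,c in b:
    d=ray('top',*c,.065)-[.5526,.0858];r=np.hypot(*d)
    if .115<r<.136:print('peg',a,np.degrees(np.arctan2(d[1],d[0])).round(1),r.round(3))
E
python3 ang.py
```

```text
5.05 [0.5354 0.2153 0.0595] [ 1.6 -0.5 -0.2]
pusher 97.5 0.131
orange 129 [268. 171.] ang 71.2 r 0.068
green 127 [289.7 156.9] ang 0.1 r 0.068
blue 134 [310.3 172.2] ang -71.7 r 0.068
pointer 398 [283.8 239.9] ang 175.1 r 0.177
peg 34 35.6 0.125
peg 28 -36.4 0.125
peg 1113 115.4 0.128
peg 25 -107.7 0.125
peg 25 179.9 0.125
```

The tray turns cleanly with the push (7° so far, 1.6 N). I continue at 3° per row.

```bash
python3 - <<'E'
import numpy as np
for s in(98,122,146,170,194):
    a=np.radians(s+3*np.arange(9));x=.13*np.cos(a);y=.13*np.sin(a)
    print(s,[(float(round(x[0]-i,3)),float(round(j-y[0],3))) for i,j in zip(x[1:],y[1:])])
E
```

```text
98 [(0.007, -0.001), (0.013, -0.003), (0.02, -0.004), (0.026, -0.007), (0.033, -0.009), (0.039, -0.012), (0.045, -0.015), (0.051, -0.018)]
122 [(0.006, -0.004), (0.011, -0.008), (0.016, -0.012), (0.021, -0.017), (0.026, -0.022), (0.031, -0.027), (0.035, -0.032), (0.039, -0.038)]
146 [(0.004, -0.006), (0.007, -0.012), (0.01, -0.018), (0.013, -0.024), (0.015, -0.03), (0.017, -0.037), (0.019, -0.043), (0.02, -0.05)]
170 [(0.001, -0.007), (0.002, -0.014), (0.002, -0.02), (0.002, -0.027), (0.001, -0.034), (0.001, -0.041), (-0.0, -0.047), (-0.002, -0.054)]
194 [(-0.002, -0.007), (-0.004, -0.013), (-0.006, -0.019), (-0.009, -0.026), (-0.012, -0.032), (-0.016, -0.037), (-0.02, -0.043), (-0.024, -0.049)]
```

Emit:
step_arm(commands=[{"fingers": 1,"dx": 0.007,"dy": -0.001,"dz": 0,"roll": 0},{"fingers": 1,"dx": 0.013,"dy": -0.003,"dz": 0,"roll": 0},{"fingers": 1,"dx": 0.02,"dy": -0.004,"dz": 0,"roll": 0},{"fingers": 1,"dx": 0.026,"dy": -0.007,"dz": 0,"roll": 0},{"fingers": 1,"dx": 0.033,"dy": -0.009,"dz": 0,"roll": 0},{"fingers": 1,"dx": 0.039,"dy": -0.012,"dz": 0,"roll": 0},{"fingers": 1,"dx": 0.045,"dy": -0.015,"dz": 0,"roll": 0},{"fingers": 1,"dx": 0.051,"dy": -0.018,"dz": 0,"roll": 0}])

```text
time: 6.1
tool_pos: [0.484, 0.1973, 0.0593]
tcp_rot: [-0.001, -3.142, -0.0]
wrist_force: [1.5, 0.7, 0.8]
width: 0.006
grip_force: 0.7
```

Emit:
step_arm(commands=[{"fingers": 1,"dx": 0.006,"dy": -0.004,"dz": 0,"roll": 0},{"fingers": 1,"dx": 0.011,"dy": -0.008,"dz": 0,"roll": 0},{"fingers": 1,"dx": 0.016,"dy": -0.012,"dz": 0,"roll": 0},{"fingers": 1,"dx": 0.021,"dy": -0.017,"dz": 0,"roll": 0},{"fingers": 1,"dx": 0.026,"dy": -0.022,"dz": 0,"roll": 0},{"fingers": 1,"dx": 0.031,"dy": -0.027,"dz": 0,"roll": 0},{"fingers": 1,"dx": 0.035,"dy": -0.032,"dz": 0,"roll": 0},{"fingers": 1,"dx": 0.039,"dy": -0.038,"dz": 0,"roll": 0}])

```text
time: 7.1
tool_pos: [0.4451, 0.1591, 0.0592]
tcp_rot: [-0.001, -3.142, -0.0]
wrist_force: [0.5, 1.4, 0.2]
width: -0.003
grip_force: 0.5
```

```bash
python3 ang.py
```

```text
7.1 [0.4451 0.1591 0.0592] [0.5 1.4 0.2]
pusher 145.7 0.13
green 129 [273.  163.6] ang 47.7 r 0.068
blue 131 [298.6 159. ] ang -23.6 r 0.068
pointer 179 [287.5 237.1] ang 178.8 r 0.167
peg 31 11.8 0.126
peg 32 -60.3 0.126
peg 632 133.9 0.135
peg 27 -132.0 0.126
```

Emit:
step_arm(commands=[{"fingers": 1,"dx": 0.004,"dy": -0.006,"dz": 0,"roll": 0},{"fingers": 1,"dx": 0.007,"dy": -0.012,"dz": 0,"roll": 0},{"fingers": 1,"dx": 0.01,"dy": -0.018,"dz": 0,"roll": 0},{"fingers": 1,"dx": 0.013,"dy": -0.024,"dz": 0,"roll": 0},{"fingers": 1,"dx": 0.015,"dy": -0.03,"dz": 0,"roll": 0},{"fingers": 1,"dx": 0.017,"dy": -0.037,"dz": 0,"roll": 0},{"fingers": 1,"dx": 0.019,"dy": -0.043,"dz": 0,"roll": 0},{"fingers": 1,"dx": 0.02,"dy": -0.05,"dz": 0,"roll": 0}])

```text
time: 8.15
tool_pos: [0.4253, 0.109, 0.0593]
tcp_rot: [-0.001, -3.142, -0.0]
wrist_force: [1.7, 1.4, 0.0]
width: 0.004
grip_force: 0.6
```

Emit:
step_arm(commands=[{"fingers": 1,"dx": 0.001,"dy": -0.007,"dz": 0,"roll": 0},{"fingers": 1,"dx": 0.002,"dy": -0.014,"dz": 0,"roll": 0},{"fingers": 1,"dx": 0.002,"dy": -0.02,"dz": 0,"roll": 0},{"fingers": 1,"dx": 0.002,"dy": -0.027,"dz": 0,"roll": 0},{"fingers": 1,"dx": 0.001,"dy": -0.034,"dz": 0,"roll": 0},{"fingers": 1,"dx": 0.001,"dy": -0.041,"dz": 0,"roll": 0},{"fingers": 1,"dx": 0.0,"dy": -0.047,"dz": 0,"roll": 0},{"fingers": 1,"dx": -0.002,"dy": -0.052,"dz": 0,"roll": 0}])

```text
time: 9.15
tool_pos: [0.4268, 0.0569, 0.0591]
tcp_rot: [-0.001, -3.14, 0.0]
wrist_force: [-2.1, 0.6, -0.1]
width: 0.002
grip_force: 0.8
```

```bash
python3 ang.py; python3 - <<'E'
from h import *
p=cv2.imread('pics/top0.png')
b,m=blobs(p,(22,150,60),(35,255,255),(235,225,345,265))
pts=cv2.findNonZero(m)[:,0].astype(float)
w=np.array([ray('top',*q,.012) for q in pts])
mu=w.mean(0);v=np.linalg.svd(w-mu)[2][0];v*=-np.sign(v[0])
print('ptr',mu,np.degrees(np.arctan2(v[1],v[0])),np.degrees(np.arctan2(mu[1]-.0858,mu[0]-.5526)),'tip',w[np.argmin(w[:,0])])
E
```

```text
9.15 [0.4268 0.0569 0.0591] [-2.1  0.6 -0.1]
pusher -167.1 0.129
green 87 [265.6 177.6] ang 89.4 r 0.071
blue 132 [281.1 158.3] ang 22.7 r 0.068
pointer 191 [283.9 233.6] ang 174.3 r 0.157
peg 31 -13.6 0.125
peg 29 58.3 0.125
peg 28 -85.3 0.126
peg 593 -169.4 0.118
ptr [0.37710583 0.10068963] 176.57158297945213 175.15040954414317 tip [0.32582251 0.1044086 ]
```

About 9° are left. I finish slowly, slightly short, then look.

Emit:
step_arm(commands=[{"fingers": 1,"dx": -0.001,"dy": -0.004,"dz": 0,"roll": 0},{"fingers": 1,"dx": -0.002,"dy": -0.008,"dz": 0,"roll": 0},{"fingers": 1,"dx": -0.003,"dy": -0.011,"dz": 0,"roll": 0},{"fingers": 1,"dx": -0.003,"dy": -0.014,"dz": 0,"roll": 0},{"fingers": 1,"dx": -0.004,"dy": -0.016,"dz": 0,"roll": 0},{"fingers": 1,"dx": -0.004,"dy": -0.017,"dz": 0,"roll": 0},{"fingers": 1,"dx": -0.004,"dy": -0.017,"dz": 0,"roll": 0}])

```text
time: 10.07
tool_pos: [0.4313, 0.0403, 0.0592]
tcp_rot: [-0.001, -3.142, 0.0]
wrist_force: [-0.6, 0.3, 0.4]
width: 0.001
grip_force: 0.3
```

```bash
python3 ang.py;python3 - <<'E'
from h import *
p,_=read_camera('top');cv2.imwrite('pics/c3.png',cv2.resize(p[125:275,200:350],None,fx=4,fy=4,interpolation=2))
E
```

```text
10.075 [0.4313 0.0403 0.0592] [-0.6  0.3  0.4]
pusher -159.4 0.13
green 117 [266.  181.8] ang 100.1 r 0.07
blue 131 [278.8 159.3] ang 29.1 r 0.068
pointer 141 [285.1 232.3] ang 175.5 r 0.152
peg 31 -6.7 0.125
peg 32 65.3 0.125
peg 32 -78.4 0.126
peg 49 -107.4 0.131
peg 28 137.2 0.125
peg 655 -162.1 0.117
peg 32 157.2 0.135
```

View pics/c3.png

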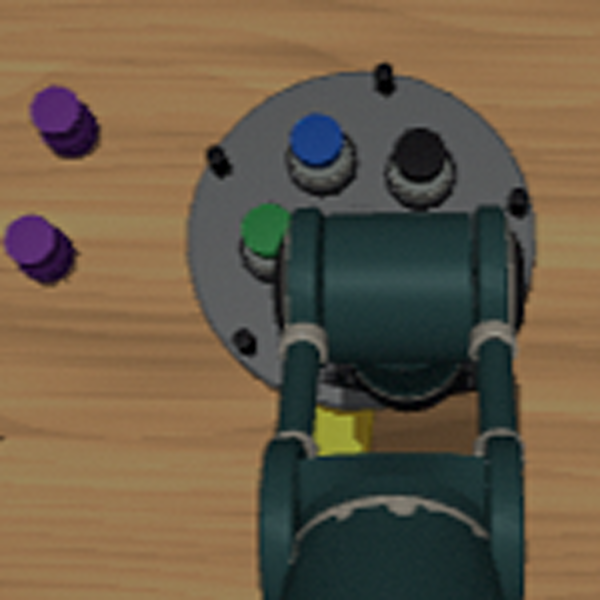

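The crop shows the orange jar hidden under the wrist, which is well above it. The pegs, at (383,78), (218,160) and (245,342), put its cup at about 173.3°. I push 1.8° more, back off and rise clear.

Emit:
step_arm(commands=[{"fingers": 1,"dx": -0.0005,"dy": -0.0015,"dz": 0,"roll": 0},{"fingers": 1,"dx": -0.001,"dy": -0.003,"dz": 0,"roll": 0},{"fingers": 1,"dx": -0.0015,"dy": -0.004,"dz": 0,"roll": 0},{"fingers": 1,"dx": -0.0015,"dy": -0.004,"dz": 0,"roll": 0},{"fingers": 1,"dx": 0.002,"dy": 0.004,"dz": 0,"roll": 0},{"fingers": 1,"dx": 0.002,"dy": 0.006,"dz": -0.03,"roll": 0},{"fingers": 1,"dx": 0.002,"dy": 0.006,"dz": -0.08,"roll": 0},{"fingers": 1,"dx": 0.002,"dy": 0.006,"dz": -0.13,"roll": 0}])

```text
time: 11.18
tool_pos: [0.4288, 0.0468, 0.1904]
tcp_rot: [-0.0, -3.141, 0.0]
wrist_force: [0.8, -0.1, 0.1]
width: -0.004
grip_force: 0.0
```

Emit:
step_arm(commands=[{"fingers": 1,"dx": 0,"dy": -0.03,"dz": -0.02,"roll": 0},{"fingers": 1,"dx": 0,"dy": -0.08,"dz": -0.02,"roll": 0},{"fingers": 1,"dx": 0,"dy": -0.14,"dz": -0.02,"roll": 0},{"fingers": 1,"dx": 0,"dy": -0.2,"dz": -0.02,"roll": 0},{"fingers": 1,"dx": 0,"dy": -0.24,"dz": -0.02,"roll": 0},{"fingers": 1,"dx": 0,"dy": -0.25,"dz": -0.02,"roll": 0},{"fingers": 1,"dx": 0,"dy": -0.25,"dz": -0.02,"roll": 0}])

```text
time: 12.05
tool_pos: [0.4292, -0.2033, 0.2091]
tcp_rot: [-0.003, -3.141, -0.001]
wrist_force: [-0.2, -0.1, -0.8]
width: 0.001
grip_force: 0.0
```

```bash
python3 ang.py;python3 - <<'E'
from h import *
p,_=read_camera('top');cv2.imwrite('pics/c4.png',cv2.resize(p[125:275,200:350],None,fx=4,fy=4,interpolation=2))
E
```

```text
12.05 [ 0.4292 -0.2033  0.2091] [-0.2 -0.1 -0.8]
pusher -113.1 0.314
orange 140 [286. 200.] ang 174.8 r 0.067
green 137 [266.9 182.7] ang 102.7 r 0.068
blue 131 [278.1 159.6] ang 31.0 r 0.069
pointer 389 [283.9 239.8] ang 175.2 r 0.176
peg 31 -5.2 0.125
peg 30 66.9 0.125
peg 33 -76.8 0.126
peg 31 138.9 0.125
peg 23 -148.9 0.126
```

View pics/c4.png

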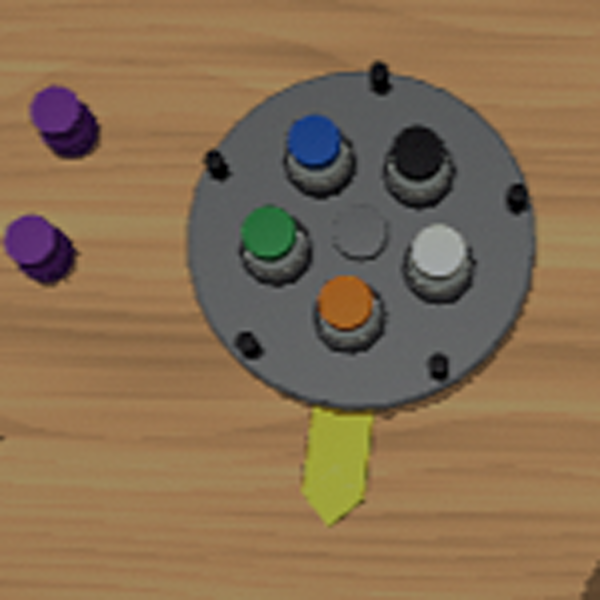

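The crop shows the orange lid (345,303) in line with the pointer (335,465): 174.8° against 175.2°. All five jars stand in their cups and the arm is clear, so I hand in.

```bash
python3 -c "
from workcell import *
print(finish_job())"
```

```text
the job is handed in; nothing more can be done
None
```

The orange-lid jar is now at the front, within about 0.5° of the yellow pointer by the top camera; all five jars are standing in their cups, the arm is clear, and the job was handed in at about 12 s.

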